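Clear the slide warmer and hold its lid open

TASK

Take the slide rack off the lid of the slide warmer and stand it flat in the steel drip tray, then lift the lid by its handle and hold it open at about 50 degrees so that a colleague can reach the slides inside. The lid falls shut by itself, so finish while still holding it steady at that angle. Do not open the lid before the rack is in the tray, and leave the bottle, beaker and dish alone.

Things in the scene. Friction and masses are not known exactly. Their poses are not given: they have to be found in the camera images.
- warmer: Slide warmer: cream open-topped box with a mint-green foot, 220 (x) by 240 (y) by 100 mm high, fixed to the bench, covered by its lid. Origin: centre of its underside, on the bench. Its -x side is the front (small black knob and switch), facing the robot, turned up to 0.2 rad. Stands on the robot's left or right, the drip tray on the other side.
- lid (a joint): Lid angle about its hinge: 0 closed, grows as it opens, stop at 1.4 rad; 50 degrees = 0.873 rad. The lid is a cream plate 220 by 240 by 12 mm, 0.4 to 0.85 kg, hinged along the far (warmer +x) top edge of the box; its front edge rises and swings away from the robot. Nothing keeps it open: let go, it falls shut.
- lid_handle (a point): Middle of the lid's handle, moving with the lid: a round black bar 14 mm thick, 100 mm long, along warmer y, on two posts (78 mm clear between). Axis 38 mm above the lid's top, 25 mm in from its front edge. At lid angle a it is, in warmer x and z, at the hinge + (-195 cos a + 50 sin a, 195 sin a + 50 cos a) mm. The bar can turn between the finger pads, so the tool may stay pointing down.
- lid_hinge (a point): Middle of the hinge axis: 110 mm along warmer +x from the warmer's origin and 100 mm above the bench (the underside of the closed lid). The axis runs along warmer y. Fixed to the warmer.
- rack: Loose steel slide rack with glass slides, 84 (x) by 70 (y) mm, 36 mm high, with a fixed carrying bar 10 mm thick along rack y, 70 mm long, on end uprights, its axis 65 mm above the underside, over the centre. 0.18 to 0.27 kg. Origin: centre of underside. Starts on the closed lid (top face 112 mm above the bench), behind the lid handle, turned up to 0.35 rad from the warmer.
- tray: Shallow open steel drip tray fixed to the bench, 160 (x) by 150 (y) mm, 16 mm high, walls 4 mm, inner floor about 4 mm above the bench. Origin: centre of its underside, z up. The rack fits in it at any yaw.
- oil_bottle: Bystander: small amber bottle with a black cap, 34 mm in diameter, 75 mm high, standing beyond the work. Origin: centre of its underside.
- beaker: Bystander: white beaker, 68 mm in diameter, 85 mm high, standing beyond the work. Origin: centre of its underside.
- dish: Bystander: flat closed white dish, 90 mm in diameter, 14 mm high, lying beyond the work. Origin: centre of its underside.
Not all that is in view belongs to the job. Leave any purple look-alike of the rack alone.

How it is judged:
By the outcome, as a careful person would: the job done as asked, in the order asked, and still so for the second after the job is handed in, while the arm keeps its last pose, push and grip.
It also fails if it takes over 51 s, if anything falls off the work surface, if the arm or the gripper's body presses on something with over 40 N, if the wrist force passes 120 N, or if a joint passes its speed limit or range.

ROBOT

A 6-joint arm with a two-finger parallel gripper is mounted at the origin on the work surface. World frame = base frame: x ahead of the robot, y to its left, z up, the work surface at z = 0. Lengths are in m, angles in rad, forces in N, time in s.
With the tool pointing down it reaches from about 0.4 to 0.825 m from the base axis. Payload 7 kg.
Tool frame: the origin (TCP) lies at the very end of the fingers, on their centre line; the grasp point (between the pads) lies 19 mm behind it; y points along the fingers, z is the direction in which the jaws open and shut, and the axes are right-handed (so a half turn about y gives the same grasp; the last joint's range is limited). The gripper opens to 88 mm and grips with 3 to 60 N. Pads are 19 mm wide; open, the fingers measure 130 mm over their backs; the gripper's body (78 mm by 193 mm) begins 47 mm behind the grasp point.
Start: joints at [-0.957, 0.359, 0.012, 0, -1.224, -0.288], TCP at [0.216, -0.639, 0.227] pointing down, gripper open.
Joint ranges: [-3.07, 3.07], [-1.43, 2.12], [-1.02, 1.25], [-3.03, 1.67], [-3.05, -0], [-3.03, 3.03]. Speed limits (rad/s): [2.39, 2.39, 3.01, 3.14, 3.14, 3.14].

INTERFACE

Orientations are given as [roll, pitch, yaw] about the fixed x, y, z axes, in that order (R = Rz(yaw) Ry(pitch) Rx(roll)).
In Python, from station import get_state, grab_frame, job_done, regions_of gives the robot as it stands.
- The arm moves only by the tool drive_tool, never from a script. Its argument "rows" is a list of rows, each a list of 3 entries, a list of its own where there are three numbers: the shift along the world's x, y, z as a fraction of full scale, then the turn about the world's z as a fraction of full scale, then the opening, from 0 (shut) to 1 (fully open). A call has 1 to 12 rows; each row is the pose to reach, as a shift and turn from the pose commanded when the call began; what a row does not reach only later rows make up. Full scale, the value 1, is 30 cm for a shift and 90 degrees for a turn. A row lasts 1/10 s, in which the tool goes at most 50 mm and 8.59 degrees, less where a joint would pass 70% of its speed; a pose out of reach is approached as far as the arm can. A call with a number of a shift or a turn outside -1 to 1 is refused whole. A call with a gripper value outside its range is refused whole. The fingers move at their own pace and stop on an object; "newtons" is the grip in N (left out, the last holds). Time passes only in rows, so rows that repeat a pose let the fingers close. It gives the time, the measured TCP pose, the force and the opening at its end, in the units of the state.
- get_state(): the state, without advancing time (a new reading comes with each control period).
- grab_frame(name): name is "scene" or "top" or "wrist"; returns a dict with "img" (480x640x3 uint8, blue, green, red), "fx", "fy", "cx", "cy" (pixels), "k1" (the pictures are not rectified: a ray, as slopes to the right and down, at radius r is drawn at 1 + k1 r^2 times it, then the intrinsics apply), "T" (4x4, takes a point from camera to world coordinates); the wrist camera has in their place "hand_eye" (4x4, takes a point from camera to tool coordinates, whose origin is the TCP and whose axes are the tool frame's). Camera axes: x right, y down, z forward; pixel columns grow to the right and rows downward; lengths in m; the calibration is good to about 2 mm. A picture is of the moment at which its call begins: read the wrist's pose just before it. There is no depth.
- job_done(): hands the job in, once; it reports no verdict.
Trained networks look in a picture, given as the dict that the camera call returned (one of the last four; its "shot" number tells which), for a name from the list of things; names that differ only in an ending like _2 or _b are one class to them, and where a whole thing is asked for, a point or a joint stands for the part that bears it (a point fixed in the world has none). Each returns a list of dicts, best first, with "confidence" (0 to 1); they miss things now and then, are a little off and sometimes report something else, mostly with a low value. They report only what shows in the picture. A call takes as long as a camera call. They do not tell look-alikes from the thing itself.
- regions_of(picture, thing): "pixels" (480x640 bool, what is visible of it) and "box" ([left, top, right, bottom] in pixels, round what is visible of it).
The state is a dict: "t": time; "q": joint angles; "qd": joint speeds; "joint_efforts": joint torques, N m; "eef_pos": TCP position; "ee_rot": TCP orientation; "force": force on the tool from outside, world axes, zero at the start; "moment": the same for the moment, N m; "width": finger opening in m.
Only numpy, scipy, OpenCV 4.12 (cv2) and the standard library are available. Lean on these libraries where they do the work, as an engineer would, in place of code of your own. Each camera call takes 0.05 s, during which the arm holds its last target. There are 200 camera calls.

## Working session

There is one attempt and no reset: what is moved stays moved. The work goes in short steps, Python scripts to look and compute and a tool call to move; the robot and the scene stay as the last step left them, time stands still between calls to the robot, and variables do not carry over. Pictures are saved under pics/ and viewed, about 8 in all and at most 12, crops included, and the job is handed in when it is done.

Besides the shell and the picture viewer there is one more tool, called after ">>>" as name(argument=value, ...) on one line, values as JSON. drive_tool: Moves the arm, as the interface text tells. Its arguments: {"type":"object","properties":{"rows":{"type":"array"},"newtons":{"type":"number"}},"required":["rows"]}

```bash
mkdir -p pics; ls
python3 - <<'E'
from station import *
import cv2,numpy as np
s=get_state();print(s)
for n in("scene","top"):
    f=grab_frame(n);print(n,f["fx"],f["fy"],f["cx"],f["cy"],f["k1"],np.round(f["T"],3).tolist())
    im=f["img"].copy();cv2.imwrite(f"pics/{n}0.png",im)
    for th in("warmer","lid","lid_handle","rack","tray","oil_bottle","beaker","dish"):
        for r in regions_of(f,th): print(n,th,round(r["confidence"],2),r["box"],int(r["pixels"].sum()))
E
```

```text
pics
{'t': 0.0, 'q': array([-9.56902695e-01,  3.59362987e-01,  1.10402614e-02, -3.79561356e-04,
       -1.22411412e+00, -2.88130077e-01]), 'qd': array([ 3.38911817e-04,  3.24097633e-05, -1.06421396e-03,  6.26115844e-04,
        1.83300461e-03,  2.19581212e-04]), 'joint_efforts': array([ 2.29201636e-03, -5.82713521e+01,  2.93057370e+01,  6.99725837e+00,
        6.87906679e-03, -1.13666247e-04]), 'eef_pos': array([ 0.21585589, -0.63901603,  0.22562476]), 'ee_rot': array([-1.56912204e+00,  1.24114831e-04,  3.25634398e-01]), 'force': array([-0.13999718,  0.6441419 ,  0.46439692]), 'moment': array([-0.03853588,  0.00643049, -0.05830011]), 'width': 0.08737625826065368}
scene 588.6973150881853 588.6973150881853 315.41531427823816 240.29638566844167 -0.07822475597336956 [[-0.606, 0.527, -0.596, 1.226], [0.796, 0.418, -0.439, 0.327], [0.018, -0.74, -0.672, 0.792], [0.0, 0.0, 0.0, 1.0]]
scene warmer 0.79 [216.7, 158.8, 391.6, 316.8] 15748
scene lid 0.64 [220.4, 154.2, 390.5, 273.1] 8987
scene lid_handle 0.75 [221.2, 159.3, 392.3, 274.0] 8993
scene rack 0.87 [260.6, 173.2, 319.6, 233.5] 1995
sc
[... 364 characters left out ...]
849431784238 589.5849431784238 328.2865964945775 229.93923572844008 -0.036946506649346574 [[0.016, -0.987, 0.161, 0.446], [-1.0, -0.018, -0.007, -0.123], [0.01, -0.161, -0.987, 1.17], [0.0, 0.0, 0.0, 1.0]]
top warmer 0.88 [286.4, 193.7, 431.6, 341.0] 14889
top lid 0.9 [284.9, 195.8, 439.4, 337.4] 14342
top lid_handle 0.81 [289.6, 197.6, 440.3, 340.6] 14347
top rack 0.8 [335.1, 214.7, 390.0, 274.7] 1917
top rack 0.78 [451.2, 251.3, 501.0, 296.7] 1632
top rack 0.71 [383.3, 122.7, 426.6, 164.3] 1555
top tray 0.61 [138.8, 243.8, 222.1, 334.8] 6366
top oil_bottle 0.88 [177.0, 157.8, 193.6, 178.1] 311
top beaker 0.56 [322.8, 148.6, 363.4, 185.9] 1126
top dish 0.97 [236.0, 140.5, 283.2, 184.2] 1534
```

Run:
```python
import cv2
im=cv2.imread("pics/top0.png");cv2.imwrite("pics/t1.png",cv2.resize(im[110:360,110:510],(800,500),interpolation=cv2.INTER_CUBIC))
im=cv2.imread("pics/scene0.png");cv2.imwrite("pics/s1.png",cv2.resize(im[140:440,130:530],(800,600),interpolation=cv2.INTER_CUBIC))
```

```text
(no output)
```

View pics/t1.png

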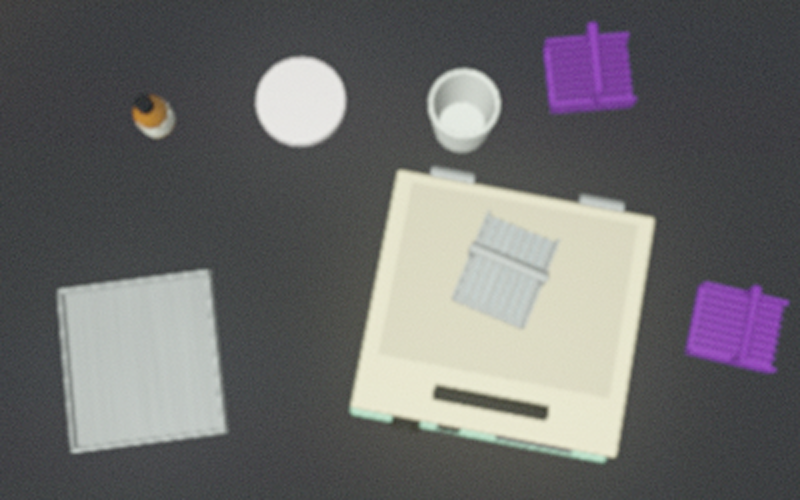

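View pics/s1.png

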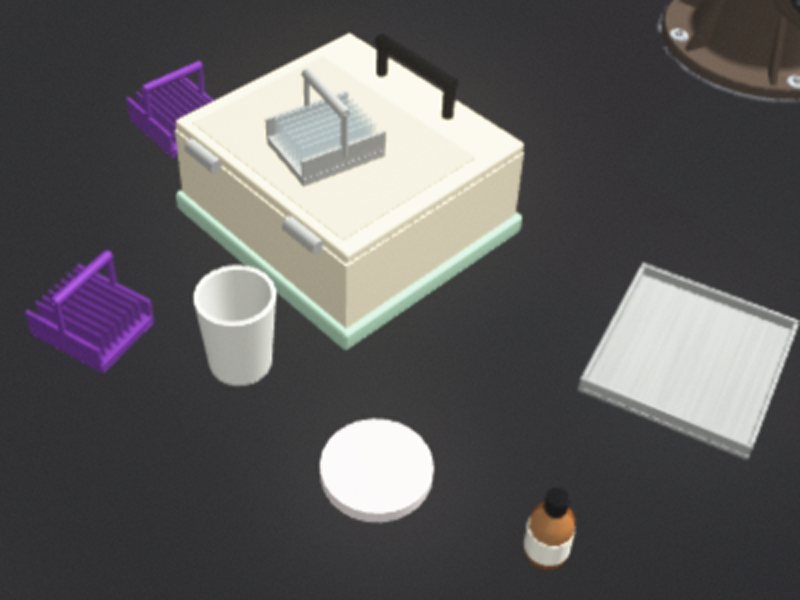

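The top view shows three rack-like things. The steel rack is on the lid at full-image (362,245). Purple look-alikes are at (404,144) and (479,273). The steel one on the lid fits the description, and the crops confirm it. The tray is at about (181,290) and the handle at (355,311).

```bash
cat > h.py <<'E'
import numpy as np,cv2
from station import *
def ray(f,uv):
    K=np.array([[f["fx"],0,f["cx"]],[0,f["fy"],f["cy"]],[0,0,1]])
    p=cv2.undistortPoints(np.float64(uv).reshape(-1,1,2),K,np.array([f["k1"],0,0,0.])).reshape(-1,2)
    return np.c_[p,np.ones(len(p))]
def onplane(f,uv,z,T=None):
    T=f["T"] if T is None else T
    d=ray(f,uv)@T[:3,:3].T;o=T[:3,3]
    return o+d*((z-o[2])/d[:,2])[:,None]
def proj(f,P,T=None):
    T=np.linalg.inv(f["T"] if T is None else T);P=np.float64(P).reshape(-1,3)
    K=np.array([[f["fx"],0,f["cx"]],[0,f["fy"],f["cy"]],[0,0,1]])
    return cv2.projectPoints(P,cv2.Rodrigues(T[:3,:3])[0],T[:3,3],K,np.array([f["k1"],0,0,0.]))[0].reshape(-1,2)
E
python3 - <<'E'
from h import *
f=grab_frame("top");c=lambda a:np.array(a)/2+[110,110]
lid=onplane(f,c([(398,170),(655,216),(617,456),(352,411)]),.112)
print("lid",lid.round(3).tolist(),lid.mean(0).round(4),np.linalg.norm(np.diff(lid,axis=0),axis=1).round(3))
tr=onplane(f,c([(58,290),(210,270),(227,432),(72,452)]),.016)
print("tray",tr.round(3).tolist(),tr.mean(0).round(4),np.linalg.norm(np.diff(tr,axis=0),axis=1).round(3))
b=onplane(f,c([(472,247),(547,276)]),.18);d=b[0]-b[1];print("bar",b.round(3).tolist(),b.mean(0).round(4),np.linalg.norm(d).round(3),"angle of bar from y",np.arctan2(-d[0],d[1]))
# handle: dark pixels within the lid
g=f["img"].max(2);m=np.zeros_like(g);cv2.fillConvexPoly(m,np.int32(c([(380,300),(630,340),(605,440),(370,400)])),1)
m=((g<90)&(m>0)).astype(np.uint8);n,l,st,ce=cv2.connectedComponentsWithStats(m);k=1+st[1:,4].argmax()
r=cv2.minAreaRect(np.float32(np.argwhere(l==k)[:,::-1]));bx=cv2.boxPoints(r);print(st[k],r)
h=onplane(f,[r[0]],.153);print("handle",h.round(4))
hb=onplane(f,bx,.155);print(hb.round(3).tolist())
# yaw of lid
for i,j in((0,1),(3,2)):
    d=lid[i]-lid[j];print("lid yaw",np.arctan2(-d[0],d[1]))
for i,j in((0,3),(1,2)):
    d=lid[i]-lid[j];print("lid yaw",np.arctan2(d[1],d[0]))
# handle/scene cross-check
s=grab_frame("scene")
yaw=-0.0;o=lid.mean(0)
for z,p in((.15,h[0]),(.177,b.mean(0))):
    p=onplane(f,proj(f,[p]),z)[0];print(p.round(4),"in scene crop",((proj(s,[p])-[130,140])*2).round(0))
print("rack bar ends in scene",((proj(s,b)-[130,140])*2).round(0).tolist())
E
```

```text
lid [[0.684, -0.094, 0.112], [0.645, -0.33, 0.112], [0.428, -0.294, 0.112], [0.464, -0.058, 0.112]] [ 0.5554 -0.1941  0.112 ] [0.239 0.22  0.238]
tray [[0.579, 0.241, 0.016], [0.601, 0.092, 0.016], [0.444, 0.068, 0.016], [0.422, 0.217, 0.016]] [0.5112 0.1544 0.016 ] [0.151 0.159 0.151]
bar [[0.603, -0.16, 0.18], [0.579, -0.224, 0.18]] [ 0.5909 -0.1924  0.18  ] 0.068 angle of bar from y -0.35605325194487225
[328 304  55  15 255] ((355.022216796875, 310.882568359375), (55.289493560791016, 4.700403213500977), 10.713123321533203)
handle [[ 0.4732 -0.1785  0.153 ]]
[[0.477, -0.131, 0.155], [0.485, -0.132, 0.155], [0.469, -0.226, 0.155], [0.461, -0.224, 0.155]]
lid yaw -0.16238470152471862
lid yaw -0.15077195883724678
lid yaw -0.16322776736980174
lid yaw -0.16702956297782576
[ 0.4733 -0.1786  0.15  ] in scene crop [[416.  59.]]
[ 0.5914 -0.1926  0.177 ] in scene crop [[325.  89.]]
rack bar ends in scene [[346.0, 107.0], [305.0, 67.0]]
```

>>> drive_tool(rows=[[[0.83,0.8,0.1],0.3,1],[[0.83,0.8,0.1],0.566,1],[[0.83,0.8,0.1],0.566,1],[[0.83,0.8,0.1],0.566,1],[[0.83,0.8,0.1],0.566,1],[[0.83,0.8,0.1],0.566,1],[[0.83,0.8,0.1],0.566,1],[[0.83,0.8,0.1],0.566,1],[[0.83,0.8,0.1],0.566,1],[[0.83,0.8,0.1],0.566,1]])

```text
t: 2.0
eef_pos: [0.4645, -0.3997, 0.2565]
ee_rot: [-1.57, 0.0, 1.215]
force: [0.6, -0.9, -0.3]
width: 0.0877
```

>>> drive_tool(rows=[[[0.42,0.69,0.0],0,1],[[0.42,0.69,0.0],0,1],[[0.42,0.69,0.0],0,1],[[0.42,0.69,0.0],0,1],[[0.42,0.69,0.0],0,1],[[0.42,0.69,0.0],0,1],[[0.42,0.69,0.0],0,1],[[0.42,0.69,0.0],0,1]])

```text
t: 2.8
eef_pos: [0.5903, -0.1939, 0.2565]
ee_rot: [-1.57, 0.0, 1.213]
force: [0.3, 0.5, 0.4]
width: 0.0875
```

Run:
```python
from h import *
from scipy.spatial.transform import Rotation as R
s=get_state();f=grab_frame("wrist")
M=np.eye(4);M[:3,:3]=R.from_euler("xyz",s["ee_rot"]).as_matrix();M[:3,3]=s["eef_pos"]
T=M@f["hand_eye"];print(s["eef_pos"],s["ee_rot"],T.round(3).tolist())
im=f["img"].copy()
y=-0.356;c=np.array([.5914,-.1926,.177]);d=np.array([-np.sin(y),np.cos(y),0])*.035
p=proj(f,[c-d,c,c+d],T);print(p)
h=np.array([.472,-.1795,.15]);e=np.array([np.sin(.161),np.cos(.161),0])*.05
q=proj(f,[h-e,h,h+e],T);print(q)
for a in list(p)+list(q): cv2.drawMarker(im,tuple(int(v) for v in a),(0,0,255),0,12,1)
cv2.imwrite("pics/w1.png",im)
```

```text
[ 0.59026263 -0.19386519  0.25645683] [-1.57042720e+00  2.20063654e-04  1.21313107e+00] [[-0.937, 0.332, 0.108, 0.562], [0.349, 0.891, 0.291, -0.274], [0.0, 0.311, -0.951, 0.413], [0.0, 0.0, 0.0, 1.0]]
[[316.97217378 201.48738974]
 [316.98371877 256.16219702]
 [316.99320208 306.26015426]]
[[484.17742311 125.90807529]
 [489.42635935 201.31770716]
 [493.72092551 268.86520758]]
```

View pics/w1.png

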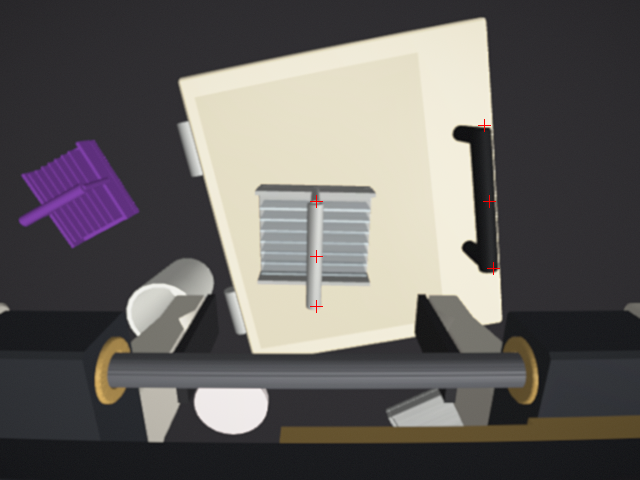

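The wrist view confirms it. The steel rack's bar lies at column 316, rows 200–308, exactly on my projected markers. The handle's middle is near (484,200), 2–3 mm further from the robot than estimated.

>>> drive_tool(rows=[[[0.003,0.003,-0.15],0,1],[[0.003,0.003,-0.25],0,1],[[0.003,0.003,-0.325],0,1],[[0.003,0.003,-0.325],0,1],[[0.003,0.003,-0.325],0,0],[[0.003,0.003,-0.325],0,0],[[0.003,0.003,-0.325],0,0],[[0.003,0.003,-0.325],0,0],[[0.003,0.003,-0.325],0,0],[[0.003,0.003,-0.325],0,0],[[0.003,0.003,-0.325],0,0],[[0.003,0.003,-0.325],0,0]], newtons=30)

```text
t: 4.05
eef_pos: [0.5919, -0.1915, 0.1591]
ee_rot: [-1.571, -0.0, 1.215]
force: [-0.8, -0.0, -0.8]
width: 0.029
```

>>> drive_tool(rows=[[[0,0,0],0,0],[[0,0,0],0,0],[[0,0,0],0,0],[[0,0,0],0,0],[[0,0,0.05],0,0],[[0,0,0.15],0,0],[[0,0,0.3],0,0],[[0,0,0.3],0,0]])

```text
t: 4.85
eef_pos: [0.5947, -0.1925, 0.2555]
ee_rot: [-1.58, -0.001, 1.216]
force: [1.2, 0.4, -2.3]
width: 0.009
```

>>> drive_tool(rows=[[[-0.02,0.08,0],0,0],[[-0.06,0.22,0],0,0],[[-0.09,0.36,0],0,0],[[-0.12,0.5,0],0,0],[[-0.16,0.64,0],0,0],[[-0.2,0.78,0],0,0],[[-0.23,0.9,0],0,0],[[-0.24,0.95,0],0,0],[[-0.24,0.95,0],0,0],[[-0.24,0.95,0],0,0]])

```text
t: 5.85
eef_pos: [0.5196, 0.0933, 0.2487]
ee_rot: [-1.57, 0.001, 1.216]
force: [0.2, -0.2, -2.8]
width: 0.009
```

>>> drive_tool(rows=[[[-0.014,0.1,0],0,0],[[-0.028,0.204,0],0,0],[[-0.028,0.204,-0.1],0,0],[[-0.028,0.204,-0.22],0,0],[[-0.028,0.204,-0.34],0,0],[[-0.028,0.204,-0.46],0,0],[[-0.028,0.204,-0.55],0,0],[[-0.028,0.204,-0.61],0,0],[[-0.028,0.204,-0.61],0,0],[[-0.028,0.204,-0.61],0,0]])

```text
t: 6.85
eef_pos: [0.512, 0.1538, 0.0662]
ee_rot: [-1.571, 0.001, 1.214]
force: [0.2, -0.5, -2.7]
width: 0.0092
```

Run:
```python
from h import *
f=grab_frame("scene");cv2.imwrite("pics/s2.png",cv2.resize(f["img"][140:440,330:630],(600,600),interpolation=cv2.INTER_CUBIC));print(get_state())
```

```text
{'t': 6.9, 'q': array([ 6.59306628e-01,  2.92477943e-01, -4.99477634e-01,  5.80337253e-04,
       -7.77883882e-01, -1.01631027e+00]), 'qd': array([ 0.00595653, -0.0167491 ,  0.00497614, -0.00177333,  0.00237979,
       -0.0014956 ]), 'joint_efforts': array([-1.32244052e-01, -4.55533826e+01,  2.19623119e+01,  5.40290460e+00,
       -8.79823510e-02,  4.87942714e-03]), 'eef_pos': array([0.51244254, 0.15428872, 0.0669316 ]), 'ee_rot': array([-1.57164666e+00, -5.98793328e-04,  1.21420618e+00]), 'force': array([ 0.05325298, -0.36235206, -3.4561407 ]), 'moment': array([0.06696196, 0.03413078, 0.03809809]), 'width': 0.008983596003475397}
```

View pics/s2.png

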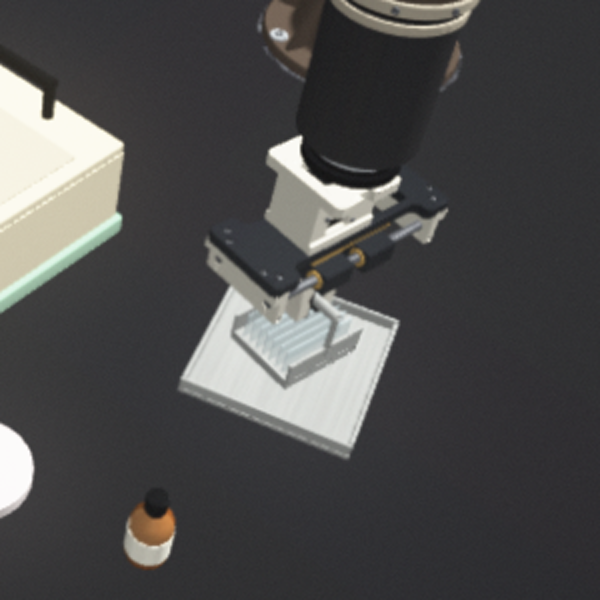

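The rack hangs level over the middle of the tray at about (290,345), so I'll lower it the last 15 mm gently.

>>> drive_tool(rows=[[[0,0,-0.015],0,0],[[0,0,-0.03],0,0],[[0,0,-0.04],0,0],[[0,0,-0.045],0,0],[[0,0,-0.05],0,0],[[0,0,-0.05],0,0],[[0,0,-0.05],0,0]])

```text
t: 7.6
eef_pos: [0.5115, 0.1547, 0.0511]
ee_rot: [-1.571, 0.0, 1.215]
force: [0.0, 1.3, -2.0]
width: 0.0089
```

>>> drive_tool(rows=[[[0,0,-0.004],0,0],[[0,0,-0.008],0,0],[[0,0,-0.008],0,0],[[0,0,-0.008],0,0]])

```text
t: 8.0
eef_pos: [0.5118, 0.1547, 0.0507]
ee_rot: [-1.572, -0.001, 1.216]
force: [-7.0, -0.8, 18.8]
width: 0.0087
```

>>> drive_tool(rows=[[[0,0,0.004],0,0],[[0,0,0.005],0,0.2],[[0,0,0.005],0,0.5],[[0,0,0.005],0,0.5],[[0,0,0.005],0,0.5],[[0,0,0.005],0,0.5],[[0,0,0.005],0,0.5],[[0,0,0.15],0,0.5],[[0,0,0.3],0,0.5],[[0,0,0.45],0,0.5],[[0,0,0.6],0,0.5],[[0,0,0.6],0,0.5]])

```text
t: 9.2
eef_pos: [0.5146, 0.156, 0.2356]
ee_rot: [-1.578, -0.008, 1.216]
force: [0.4, -0.1, -1.0]
width: 0.0435
```

Run:
```python
from h import *
f=grab_frame("scene");cv2.imwrite("pics/s3.png",cv2.resize(f["img"][140:440,330:630],(600,600),interpolation=cv2.INTER_CUBIC));print(get_state()["force"],get_state()["eef_pos"])
```

```text
[ 0.58068786  0.36165803 -0.98530258] [0.51304133 0.15553394 0.23227759]
```

View pics/s3.png

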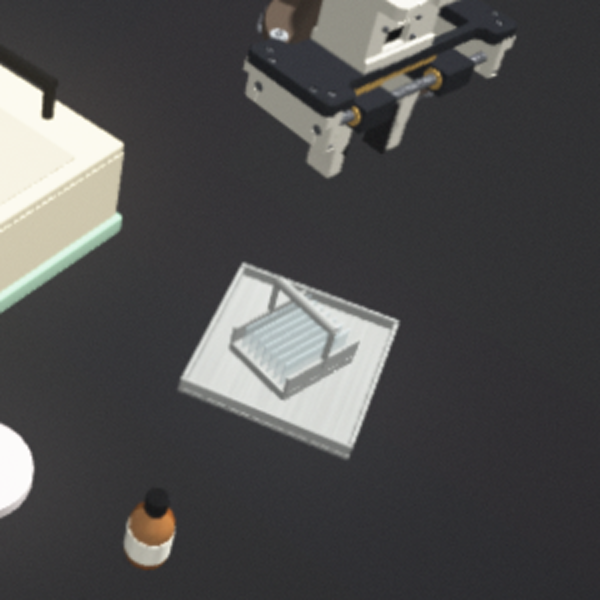

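The rack stands flat and free in the tray, at about (292,345). Next, the handle.

>>> drive_tool(rows=[[[-0.06,-0.15,0],0.06,1],[[-0.1,-0.3,0],0.124,1],[[-0.12,-0.45,0],0.124,1],[[-0.12,-0.6,0],0.124,1],[[-0.12,-0.75,0],0.124,1],[[-0.12,-0.9,0],0.124,1],[[-0.12,-1,0],0.124,1],[[-0.12,-1,0],0.124,1],[[-0.12,-1,0],0.124,1]])

```text
t: 10.15
eef_pos: [0.4748, -0.146, 0.2276]
ee_rot: [-1.569, 0.0, 1.407]
force: [0.4, 0.9, -0.1]
width: 0.0874
```

>>> drive_tool(rows=[[[0,-0.11,0],0,1],[[0,-0.11,0],0,1],[[0,-0.11,0],0,1],[[0,-0.11,0],0,1]])

```text
t: 10.55
eef_pos: [0.4755, -0.1774, 0.2284]
ee_rot: [-1.57, -0.0, 1.41]
force: [0.0, -0.4, 0.4]
width: 0.0876
```

Run:
```python
from h import *
from scipy.spatial.transform import Rotation as R
s=get_state();f=grab_frame("wrist")
M=np.eye(4);M[:3,:3]=R.from_euler("xyz",s["ee_rot"]).as_matrix();M[:3,3]=s["eef_pos"]
T=M@f["hand_eye"];print(s["t"],s["eef_pos"],s["ee_rot"])
im=f["img"].copy()
h=np.array([.474,-.1792,.15]);e=np.array([np.sin(.161),np.cos(.161),0])*.05
q=proj(f,[h-e,h,h+e],T);print(q)
for a in q: cv2.drawMarker(im,tuple(int(v) for v in a),(0,0,255),0,12,1)
cv2.imwrite("pics/w2.png",im)
```

```text
10.55 [ 0.4754921  -0.1774227   0.22841487] [-1.57042535e+00 -1.55790103e-04  1.41048396e+00]
[[320.23631867 171.11171961]
 [319.86483312 251.6855105 ]
 [319.52756591 322.75683613]]
```

View pics/w2.png

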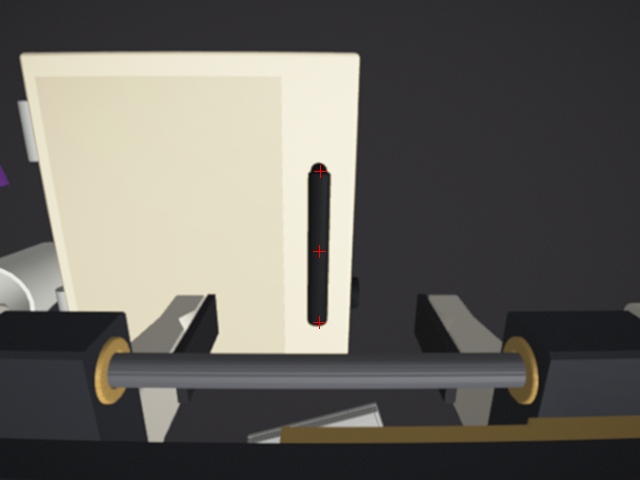

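The handle, at column 318 and rows 165–325, matches my markers, so I'll descend and grip.

>>> drive_tool(rows=[[[-0.003,-0.006,-0.15],0,1],[[-0.003,-0.006,-0.26],0,1],[[-0.003,-0.006,-0.315],0,1],[[-0.003,-0.006,-0.315],0,1],[[-0.003,-0.006,-0.315],0,0],[[-0.003,-0.006,-0.315],0,0],[[-0.003,-0.006,-0.315],0,0],[[-0.003,-0.006,-0.315],0,0],[[-0.003,-0.006,-0.315],0,0],[[-0.003,-0.006,-0.315],0,0],[[-0.003,-0.006,-0.315],0,0],[[-0.003,-0.006,-0.315],0,0]], newtons=30)

```text
t: 11.8
eef_pos: [0.4746, -0.1802, 0.1342]
ee_rot: [-1.571, 0.0, 1.41]
force: [-0.4, 0.4, -0.0]
width: 0.0294
```

>>> drive_tool(rows=[[[0,0,0],0,0],[[0,0,0],0,0],[[0,0,0],0,0],[[0,0,0],0,0]])

```text
t: 12.2
eef_pos: [0.474, -0.1801, 0.1341]
ee_rot: [-1.57, -0.0, 1.409]
force: [-3.5, 1.4, 3.5]
width: 0.0133
```

Run:
```python
from h import *
s=get_state();print({k:s[k] for k in("eef_pos","ee_rot","force","width","t")})
y=s["ee_rot"][2]-np.pi/2;print("yaw",y)
rel=lambda a:np.array([-195*np.cos(a)+50*np.sin(a),195*np.sin(a)+50*np.cos(a)])
for d in range(5,56,5):
    u,w=rel(np.radians(d))-rel(0)
    print(d,np.round(np.array([u*np.cos(y),u*np.sin(y),w])/300,3).tolist())
```

```text
{'eef_pos': array([ 0.47400087, -0.18009102,  0.134057  ]), 'ee_rot': array([-1.56968287e+00, -1.53304922e-05,  1.40947037e+00]), 'force': array([-3.54453245,  1.41877264,  3.52313156]), 'width': 0.013340486485838687, 't': 12.2}
yaw -0.161325958280774
5 [0.017, -0.003, 0.056]
10 [0.038, -0.006, 0.11]
15 [0.064, -0.01, 0.163]
20 [0.095, -0.015, 0.212]
25 [0.13, -0.021, 0.259]
30 [0.168, -0.027, 0.303]
35 [0.21, -0.034, 0.343]
40 [0.256, -0.042, 0.379]
45 [0.304, -0.05, 0.411]
50 [0.355, -0.058, 0.438]
55 [0.408, -0.066, 0.461]
```

>>> drive_tool(rows=[[[0.008,-0.001,0.028],0,0],[[0.017,-0.003,0.056],0,0],[[0.027,-0.004,0.083],0,0],[[0.038,-0.006,0.11],0,0],[[0.051,-0.008,0.137],0,0],[[0.064,-0.01,0.163],0,0],[[0.079,-0.013,0.188],0,0],[[0.095,-0.015,0.212],0,0],[[0.095,-0.015,0.212],0,0],[[0.095,-0.015,0.212],0,0]])

```text
t: 13.2
eef_pos: [0.5014, -0.1849, 0.1983]
ee_rot: [-1.568, 0.0, 1.409]
force: [-10.0, 0.3, 0.9]
width: 0.0129
```

>>> drive_tool(rows=[[[0.016,-0.003,0.024],0,0],[[0.033,-0.006,0.047],0,0],[[0.052,-0.009,0.07],0,0],[[0.07,-0.012,0.091],0,0],[[0.092,-0.015,0.111],0,0],[[0.112,-0.019,0.131],0,0],[[0.135,-0.023,0.149],0,0],[[0.158,-0.027,0.167],0,0],[[0.158,-0.027,0.167],0,0],[[0.158,-0.027,0.167],0,0]])

```text
t: 14.2
eef_pos: [0.5493, -0.1933, 0.2509]
ee_rot: [-1.57, 0.001, 1.41]
force: [-13.8, 3.3, 13.1]
width: 0.0134
```

>>> drive_tool(rows=[[[-0.003,0,0.004],0,0],[[0.021,-0.004,0.021],0,0],[[0.045,-0.008,0.036],0,0],[[0.07,-0.012,0.05],0,0],[[0.096,-0.016,0.063],0,0],[[0.096,-0.016,0.063],0,0],[[0.096,-0.016,0.063],0,0],[[0.096,-0.016,0.063],0,0]])

```text
t: 15.0
eef_pos: [0.5794, -0.1986, 0.2699]
ee_rot: [-1.573, 0.002, 1.41]
force: [-7.0, -0.2, 9.3]
width: 0.0131
```

Run:
```python
from h import *
s=get_state();print({k:s[k] for k in("eef_pos","ee_rot","force","width","t")})
f=grab_frame("scene");im=f["img"].copy()
y=-.161;w=lambda u,v,z:np.array([.5564,-.1943,0])+[u*np.cos(y)-v*np.sin(y),u*np.sin(y)+v*np.cos(y),z]
for deg,col in((45,(255,0,0)),(50,(0,0,255)),(55,(0,160,0))):
    a=np.radians(deg);L=lambda p,n,v:w(.11-p*np.cos(a)+n*np.sin(a),v,.1+p*np.sin(a)+n*np.cos(a))
    P=proj(f,[L(0,.012,.12),L(.22,.012,.12),L(.22,.012,-.12),L(0,.012,-.12)])
    cv2.polylines(im,[np.int32((P)*1)],True,col,1,cv2.LINE_AA)
cv2.imwrite("pics/s4.png",cv2.resize(im[60:360,130:530],(800,600),interpolation=cv2.INTER_CUBIC))
```

```text
{'eef_pos': array([ 0.57941663, -0.19861909,  0.26990577]), 'ee_rot': array([-1.57303605,  0.00176159,  1.40996727]), 'force': array([-7.02398557, -0.21511974,  9.30172438]), 'width': 0.01311281357847329, 't': 15.0}
```

View pics/s4.png

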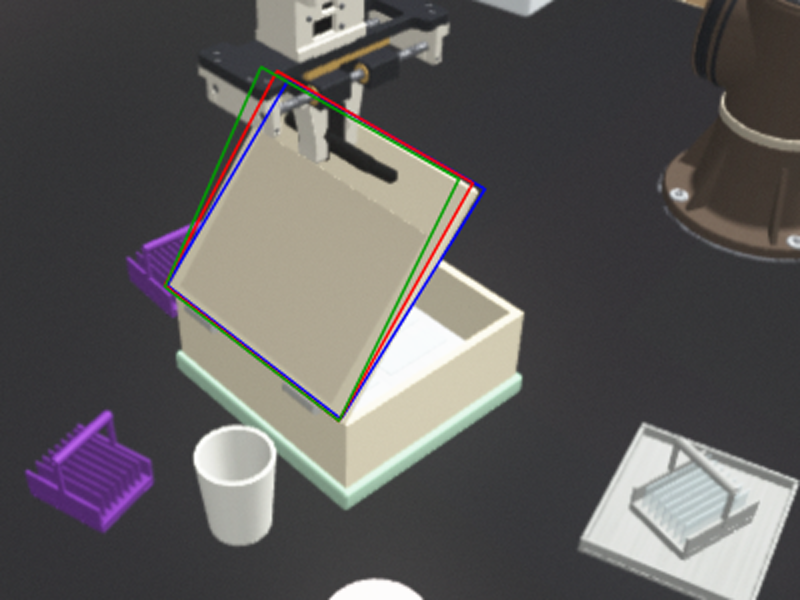

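Run:
```python
from h import *
s=get_state();print(s["eef_pos"],s["force"],s["width"])
f=grab_frame("scene");g=grab_frame("top")
y=-.161;w=lambda u,v,z:np.array([.5564,-.1943,0])+[u*np.cos(y)-v*np.sin(y),u*np.sin(y)+v*np.cos(y),z]
out=[]
for F,(r,c) in((f,(120,290)),(g,(170,260))):
    k=4 if F is f else 3;h,wd=(150,100) if F is f else (200,130)
    im=cv2.resize(F["img"],None,fx=k,fy=k,interpolation=cv2.INTER_CUBIC)
    for deg,col in((46,(255,0,0)),(50,(0,0,255)),(54,(0,160,0))):
        a=np.radians(deg);L=lambda p,n,v:w(.11-p*np.cos(a)+n*np.sin(a),v,.1+p*np.sin(a)+n*np.cos(a))
        P=proj(F,[L(0,.012,.12),L(.22,.012,.12),L(.22,.012,-.12),L(0,.012,-.12)])
        cv2.polylines(im,[np.int32(P*k+k/2)],True,col,1,cv2.LINE_AA)
    out.append(cv2.resize(im[r*k:(r+h)*k,c*k:(c+wd)*k],(390,600)))
cv2.imwrite("pics/a5.png",np.hstack(out))
```

```text
[ 0.57937139 -0.19863158  0.26990329] [-8.15596461  0.41028817  8.27448264] 0.013062237281529238
```

View pics/a5.png

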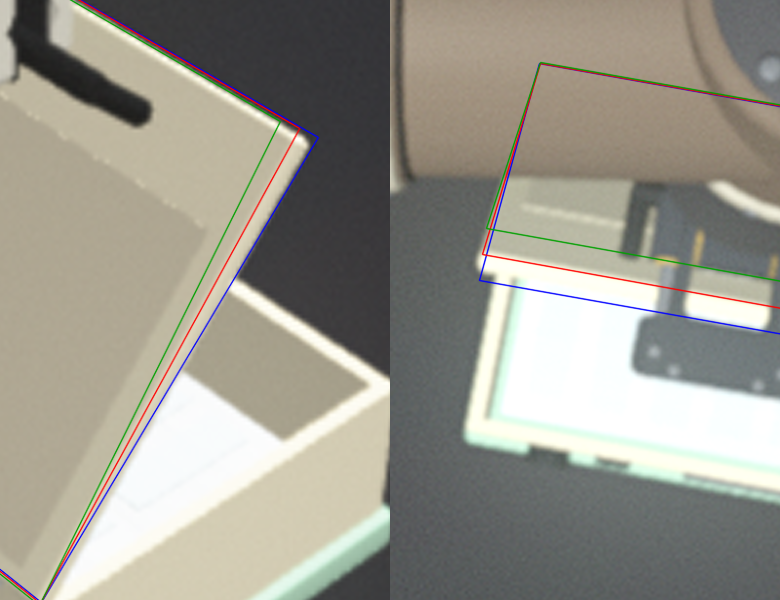

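The overlay puts the lid at 49–50° in both views. The front corner is at (302,138) in the left panel, just short of the red 50° corner, and at (484,257) in the right panel, on the red line. I'll hold briefly to check it stays steady.

>>> drive_tool(rows=[[[0,0,0],0,0],[[0,0,0],0,0],[[0,0,0],0,0],[[0,0,0],0,0],[[0,0,0],0,0],[[0,0,0],0,0]])

```text
t: 15.75
eef_pos: [0.5794, -0.1986, 0.2699]
ee_rot: [-1.573, 0.002, 1.41]
force: [-7.8, -0.7, 8.1]
width: 0.013
```

```bash
python3 -c "
from station import *
s=get_state();print(s['t'],s['eef_pos'],s['force'],s['width']);print(job_done())"
```

```text
15.75 [ 0.57936566 -0.1986109   0.26987876] [-7.83148119 -0.71608442  8.06467608] 0.012988868020415219
the job is handed in; nothing more can be done
None
```

The rack is standing flat in the drip tray and the lid is being held open by its handle at about 50°. I handed the job in at 15.75 s.

- **Rack:** I moved the steel rack by its bar and released it in the tray before touching the lid. The last pictures show it standing flat near the middle. The two purple look-alikes, the bottle, the beaker and the dish were left alone.
- **Lid angle:** The arm's position gives about 50°, and the overlays on the top and scene views give 49–50°. The scene view reads slightly under 50°.
- **Steadiness:** The tool did not move over the last 0.6 s, and the grip is set to 30 N with the fingers on the bar.
- **Small disagreement:** The handle's arc came out about 4 mm larger in radius than expected. I put this down to the bar slipping slightly in the pads or a small error in the hinge position. It leaves a steady pull of about 11 N at the wrist, well within the limits.

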